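Clamp a slide box in its nest

ROBOT

A 6-joint arm with a two-finger parallel gripper is mounted at the origin on a cart in front of the work surface, level with it; the furniture and walls round the work are solid. World frame = base frame: x ahead of the robot, y to its left, z up, the work surface at z = 0. Lengths are in m, angles in rad, forces in N, time in s.
With the tool pointing down it reaches from about 0.275 to 0.875 m from the base axis. Payload 12.5 kg.
Tool frame: the origin (TCP) lies on the centre line of the jaws, within the pads' length; the fingertips stand 8 mm ahead of it and the grasp point (between the pads) lies 11 mm behind it; z points along the fingers, y is the line along which they close (so a half turn about z gives the same grasp; the last joint's range is limited). The gripper opens to 85 mm and grips with 20 to 120 N. Pads are 22 mm wide; open, the fingers measure 114 mm over their backs; the gripper's body (76 mm by 85 mm) begins 54 mm behind the grasp point. The pads swing forward as they close: fully open they stand 13 mm farther back than shut.
Start: joints at [-1.27, 0.351, 1.652, -0, 1.139, -0.085], TCP at [0.207, -0.51, 0.214] pointing down, gripper open.
Joint ranges: [-2.75, 2.75], [-0.79, 2.1], [0.01, 2.65], [-1.57, 4.71], [0.07, 3.14], [-2.87, 2.87]. Speed limits (rad/s): [2.22, 2.22, 2.79, 3.14, 3.14, 3.14].

INTERFACE

Orientations are given as [roll, pitch, yaw] about the fixed x, y, z axes, in that order (R = Rz(yaw) Ry(pitch) Rx(roll)).
In Python, from bench import get_state, viewer, job gives the robot as it stands. The module is installed in compiled form; this text tells all that it offers.
- The arm moves only by the tool servo_tool, never from a script. Its argument "rows" is text: rows parted by semicolons, each of 4 numbers parted by spaces: the shift along the tool's x, y, z in mm, then the turn about the tool's z in degrees. In form: x y z turn; .... A call has 1 to 5 rows; each row shifts and turns the commanded pose from where the row before left it, along the tool's axes as they then stand; what a row does not reach is not made up. A row lasts 1/10 s, in which the tool goes at most 50 mm and 8.59 degrees, less where a joint would pass 70% of its speed; a pose out of reach is approached as far as the arm can. A call with a gripper value outside its range is refused whole. "claw" is the closure, from -1 (fully open) to 1 (shut), set as the call begins (left out, the last holds). The fingers move at their own pace and stop on an object; "grip_force" is the grip in N (left out, the last holds). Time passes only in rows, so rows that do not move let the fingers close. It gives the time, the measured TCP pose, the force, the opening and the grip force at its end, in the units of the state.
- get_state(): the state, without advancing time (a new reading comes with each control period).
- viewer.read_camera(name): name is "scene" or "top"; returns the picture (400x640x3 uint8, red, green, blue); there is no depth.
- viewer.get_calibration(name): a dict with "camera_matrix" (3x3 intrinsics, pixels), "R" (3x3) and "t" (3): a world point X has camera coordinates R X + t. Camera axes: x right, y down, z forward; pixel columns grow to the right and rows downward; lengths in m; the calibration is good to about 2 mm. A picture is of the moment at which its call begins. get_calibration takes no time and is no camera call.
- job.hand_in(): hands the job in; it is judged then, once.
The state is a dict: "clock": time; "joint_positions": joint angles; "dq": joint speeds; "joint_efforts": joint torques, N m; "tool_pos": TCP position; "tool_rot": TCP orientation; "ft_force": force on the tool from outside, world axes, zero at the start; "ft_torque": the same for the moment, N m; "width": finger opening in m; "grip_force": force on a finger pad.
Only numpy, scipy, OpenCV 4.12 (cv2) and the standard library are available. Lean on these libraries where they do the work, as an engineer would, in place of code of your own. Each camera call takes 0.05 s, during which the arm holds its last target. There are 200 camera calls.

TASK

Push the white slide box along its nest until it is fully home against the back stop, then push the clamp's hand lever over past its dead point until it snaps into lock and the pad grips the box. Only push with the fingertips: do not lift the box, and leave the things standing around where they are. Finish clear of everything.

Things in the scene. Friction and masses are not known exactly. Their poses are not given: they have to be found in the camera images.
- nest: Bolted-down grey metal fixture. Origin: on the worktop, under the box's centre when home. x: along the channel to the back stop (the way to push the box); y: to the left rail; z up. Plate 10 mm thick, x -110 to +65, y -68 to +68 mm. Two rails, tops 46 mm above the worktop, inner faces at y = +-53.5 mm, from x = -70 mm to the back stop; front open.
- stop_face (a point): Middle of the upper edge of the back stop's front face: at (36.5, 0) mm in the nest's frame, 44 mm above the worktop. The stop is 12 mm thick and closes the rear end of the channel.
- slide_box: Closed white card box, 77 (x) x 103 (y) x 42 mm, 0.10 to 0.21 kg, loose on the nest's plate, axes parallel to the nest's, 1.5 mm play to each rail. Origin: centre of underside. Front face to push: lid skirt at x = -39 mm, 25 to 42 mm above the underside (35 to 52 above the worktop). Starts 20 to 45 mm short of home; home is x = 0 in the nest's frame.
- clamp_lever (a joint): Angle of the hand lever, turning level about lever_pivot. 0 = open, as it starts: it points 0.775 rad to the front (-x) of the nest's -y. Grows as it swings to the rear (anticlockwise from above). Dead point 1.30; locked on its stop at 1.55 (0.775 rad to the rear of -y). Before the dead point a spring returns it to 0 (up to 10 N at the grip, most at 0.4 to 1.0); past it, it snaps to 1.55.
- lever_grip (a point): Middle of the upright round grip at the lever's end: cylinder 22 mm in diameter, 53 to 105 mm above the worktop; this point is 85 mm above it and 95 mm from the lever's axis. Push it from its front side, along its arc. The flat lever arm, 16 mm wide, has its top 64 mm above the worktop.
- lever_pivot (a point): Fixed point on the lever's axis, 60 mm above the worktop, at (0, -140) mm in the nest's frame. Between it and the right rail lie a grey clamp foot and plunger guide, x -20 to 20 mm, up to 52 mm above the worktop, and a crank and link at 49 to 66 mm; plate under them to y = -175 mm.
- clamp_pad: Round rubber pad, 22 mm in diameter, in the gap of the right rail, 41 mm above the worktop. The lever drives it some 18 mm in the nest's +y direction against the side of the box, where it presses with a few newtons when locked.
- beaker: Bystander: small clear glass beaker, 57 mm wide, 60 mm high, behind the back stop. Origin: centre of its underside.
- tape_roll: Bystander: roll of white tape lying flat, 65 mm wide, 19 mm high, on the worktop in front of the nest to the right. Origin: centre of its underside.
- marker: Bystander: black and white felt marker, 137 mm long, lying left of the nest. Origin: centre of its underside; its length is its x axis.
- dropper: Bystander: yellow dropper bottle, 29 mm wide, 87 mm high, standing behind the nest on the left. Origin: centre of its underside.
- carton: Bystander: small flat carton, 55 x 88 x 20 mm, lying behind the lever. Origin: centre of its underside.
Not all that is in view belongs to the job. What is shaped like the slide_box but red or yellow is not meant.

How it is judged:
By the outcome, as a careful person would: the job done as asked, in the order asked, and still so for the second after the job is handed in, with the robot touching nothing.
It also fails if it takes over 48 s, if anything falls off the work surface, if the arm or the gripper's body presses on something with over 40 N, if the wrist force passes 120 N, or if a joint passes its speed limit or range.

## Working session

There is one attempt and no reset: what is moved stays moved. The work goes in short steps, Python scripts to look and compute and a tool call to move; the robot and the scene stay as the last step left them, time stands still between calls to the robot, and variables do not carry over. Pictures are saved under pics/ and viewed, at most 10 in all, crops included, and the job is handed in when it is done.

Besides the shell and the picture viewer there is one more tool, called after "Call:" as name(argument=value, ...) on one line, values as JSON. servo_tool: Moves the arm, as the interface text tells. Its arguments: {"type":"object","properties":{"rows":{"type":"string"},"claw":{"type":"number"},"grip_force":{"type":"number"}},"required":["rows"]}

```bash
mkdir -p pics; cat > h.py <<'E'
import numpy as np,cv2
from bench import get_state,viewer,job
def pix(n,X):
    c=viewer.get_calibration(n);p=np.array(c["R"])@np.array(X)+np.array(c["t"]).ravel();q=np.array(c["camera_matrix"])@p;return q[:2]/q[2]
def ray(n,u,v,z):
    c=viewer.get_calibration(n);R=np.array(c["R"]);t=np.array(c["t"]).ravel()
    d=R.T@np.linalg.solve(np.array(c["camera_matrix"]),[u,v,1.]);o=-R.T@t
    return o+d*(z-o[2])/d[2]
def snap(n,f,crop=None,s=1):
    im=viewer.read_camera(n)[:,:,::-1]
    cv2.imwrite("pics/raw_"+f,im)
    if crop: a,b,c,d=crop; im=im[b:d,a:c]
    cv2.imwrite("pics/"+f,cv2.resize(im,None,fx=s,fy=s,interpolation=cv2.INTER_CUBIC))
E
python3 - <<'E'
from h import *
snap("top","t1.png",None,1.25);snap("scene","s1.png",None,1.25)
s=get_state();print(s["clock"],s["tool_pos"],s["tool_rot"],s["ft_force"],s["width"])
E
```

```text
0.1 [ 0.20690111 -0.50926933  0.21364056] [-3.14060159e+00 -6.93752252e-05  3.85855698e-01] [0.0401313  0.30538371 0.0416927 ] 0.08526142817037839
```

View pics/t1.png

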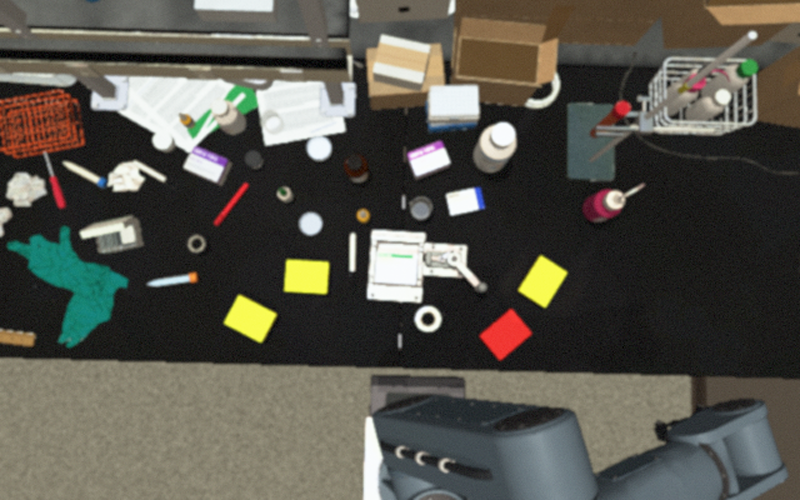

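View pics/s1.png

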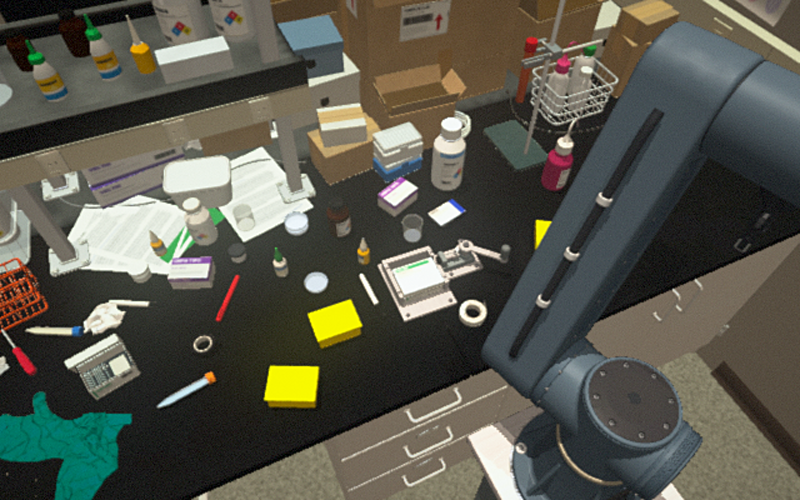

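The top view shows the white box in the grey nest at about (395,265) and the lever grip at (481,288). Things that could be taken for the box are the yellow boxes at (307,277), (250,318) and (543,282), and the red one at (506,335). I choose the white one in the nest and check it in a close crop.

```bash
python3 - <<'E'
import cv2
im=cv2.imread("pics/raw_t1.png")[170:270,280:400];cv2.imwrite("pics/t1c.png",cv2.resize(im,None,fx=6,fy=6,interpolation=cv2.INTER_CUBIC))
im=cv2.imread("pics/raw_s1.png")[180:270,295:415];cv2.imwrite("pics/s1c.png",cv2.resize(im,None,fx=6,fy=6,interpolation=cv2.INTER_CUBIC))
E
```

```text
(no output)
```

View pics/t1c.png

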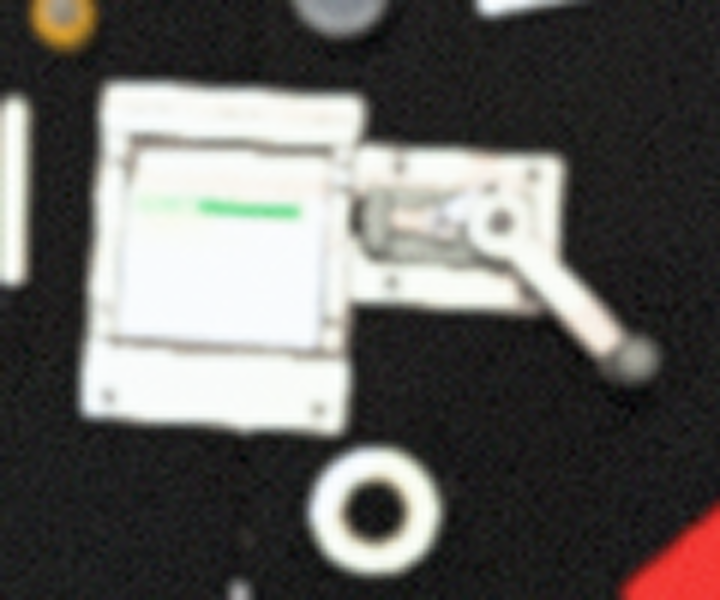

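View pics/s1c.png

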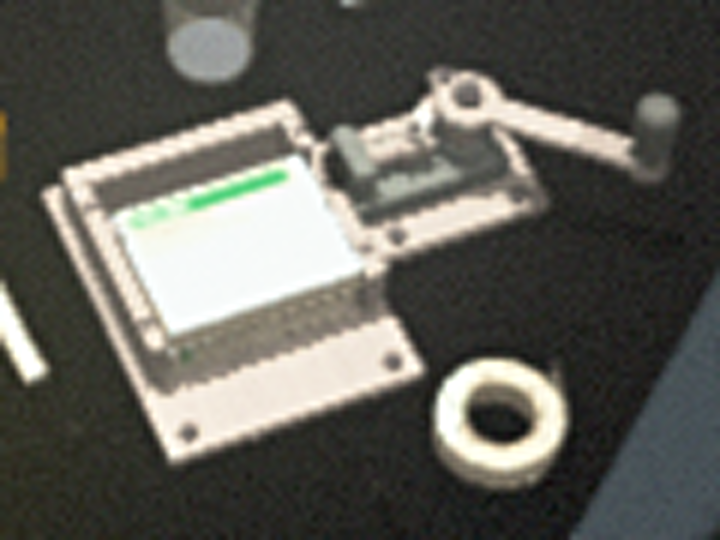

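The crops confirm it: the white box with the green bar lies in the channel, well short of the stop. In the top crop its front edge runs (116,340)-(322,352), the pivot is at (500,221), the grip top at (632,360) and the tape at (375,511).

```bash
python3 - <<'E'
from h import *
np.set_printoptions(precision=4,suppress=True)
T=lambda u,v,z:ray("top",280+(u+.5)/6-.5,170+(v+.5)/6-.5,z)
S=lambda u,v,z:ray("scene",295+(u+.5)/6-.5,180+(v+.5)/6-.5,z)
P={}
for n,f,u,v,z in [("pfl",T,82,415,.01),("pfr",T,346,432,.01),("piv",T,500,221,.066),("grip",T,632,358,.105),("bfl",T,116,340,.052),("bfr",T,322,352,.052),("brl",T,135,143,.052),("brr",T,335,152,.052),("tape",T,375,511,.019),
 ("Spfl",S,172,463,.01),("Spfr",S,424,372,.01),("Spiv",S,466,95,.066),("Sgrip",S,658,105,.105),("Sbfl",S,175,335,.052),("Sbfr",S,365,262,.052),("Sbrl",S,113,213,.052),("Sbrr",S,302,153,.052),("Stape",S,500,418,.019)]:
    P[n]=f(u,v,z);print(n,P[n])
# fit nest pose (x,y,yaw), lever from model points
from scipy.optimize import least_squares
L={"pfl":(-.110,.068),"pfr":(-.110,-.068),"piv":(0,-.14),"grip":(-.095*np.sin(.775),-.14-.095*np.cos(.775))}
for pre in ("","S"):
  def r(p,full=0):
    c,s=np.cos(p[2]),np.sin(p[2]);o=[]
    for k,(a,b) in L.items(): o+=[p[0]+c*a-s*b-P[pre+k][0],p[1]+s*a+c*b-P[pre+k][1]]
    return np.array(o)
  q=least_squares(r,[.6,0,0]);print(pre,q.x,(q.fun*1e3).round(1))
  c,s=np.cos(q.x[2]),np.sin(q.x[2])
  for k in("bfl","bfr","brl","brr","tape"):
    d=P[pre+k][:2]-q.x[:2];print(k,c*d[0]+s*d[1],-s*d[0]+c*d[1])
E
```

```text
pfl [0.4427 0.1639 0.01  ]
pfr [0.4376 0.0251 0.01  ]
piv [ 0.546  -0.0484  0.066 ]
grip [ 0.4763 -0.1114  0.105 ]
bfl [0.4807 0.1458 0.052 ]
bfr [0.4774 0.0402 0.052 ]
brl [0.5824 0.1391 0.052 ]
brr [0.5806 0.036  0.052 ]
tape [0.3968 0.0094 0.019 ]
Spfl [0.4444 0.1673 0.01  ]
Spfr [0.4406 0.0315 0.01  ]
Spiv [ 0.5499 -0.0456  0.066 ]
Sgrip [ 0.4798 -0.1098  0.105 ]
Sbfl [0.4858 0.1473 0.052 ]
Sbfr [0.4867 0.044  0.052 ]
Sbrl [0.5646 0.1448 0.052 ]
Sbrr [0.56  0.042 0.052]
Stape [0.3971 0.0138 0.019 ]
 [ 0.5501  0.0918 -0.0334] [-0.3 -0.4  0.3  2.4 -0.5  0.3  0.4 -2.4]
bfl -0.07124621618072084 0.05161828453219643
bfr -0.07097872782385695 -0.054047542210798764
brl 0.030639946911672083 0.04837126633841092
brr 0.032296607316666365 -0.0547851742893612
tape -0.15047193108658152 -0.08748360653133436
S [ 0.5529  0.0956 -0.0302] [ 0.6 -0.4  0.3 -0.5 -1.3  1.2  0.4 -0.4]
bfl -0.06859141681129922 0.04964677614094025
bfr -0.06462685789392804 -0.05360898422848525
brl 0.010228877533764296 0.04951481212206737
brr 0.008721013971242968 -0.05339620829145146
tape -0.15322132003884326 -0.08646443913231396
```

Call:
servo_tool(rows="0 0 0 8; 0 0 0 8; 0 0 0 8; 17 -45 0 0; 17 -45 0 0", claw=1, grip_force=20)

```text
clock: 0.6
tool_pos: [0.2438, -0.4197, 0.2134]
tool_rot: [-3.141, 0.0, -0.035]
ft_force: [0.6, 0.5, 0.5]
width: 0.0125
grip_force: 0.0
```

Call:
servo_tool(rows="17 -45 0 0; 17 -45 0 0; 17 -45 0 0; 17 -45 0 0; 17 -45 0 0")

```text
clock: 1.1
tool_pos: [0.3365, -0.1968, 0.2141]
tool_rot: [3.142, -0.0, -0.034]
ft_force: [-0.2, -0.7, 0.2]
width: 0.0
grip_force: 0.0
```

Call:
servo_tool(rows="17 -45 0 0; 17 -45 0 0; 17 -45 0 0; 17 -45 0 0; 0 0 0 0")

```text
clock: 1.6
tool_pos: [0.4113, -0.0167, 0.214]
tool_rot: [-3.141, -0.0, -0.027]
ft_force: [-0.6, -0.4, -0.4]
width: -0.0
grip_force: 0.0
```

Call:
servo_tool(rows="10 -38 0 0; 10 -38 0 0; 8 -39 0 0; 0 0 40 0; 0 0 40 0")

```text
clock: 2.1
tool_pos: [0.4425, 0.0935, 0.1335]
tool_rot: [-3.141, -0.002, -0.031]
ft_force: [2.2, -0.4, -0.5]
width: 0.0002
grip_force: 0.0
```

Call:
servo_tool(rows="0 0 40 0; 0 0 20 0; 0 0 18 0; 0 0 10 0; 0 0 0 0")

```text
clock: 2.6
tool_pos: [0.4414, 0.0925, 0.0452]
tool_rot: [3.141, 0.002, -0.034]
ft_force: [0.9, -0.2, 1.0]
width: 0.0004
grip_force: 0.0
```

```bash
python3 - <<'E'
from h import *
snap("scene","s2.png",(295,160,415,270),6)
s=get_state();print(s["tool_pos"],s["tool_rot"],s["ft_force"])
E
```

```text
[0.44194688 0.09268493 0.04607775] [ 3.14145653e+00  7.59539689e-04 -3.34056744e-02] [0.22601209 0.31288242 0.04329185]
```

View pics/s2.png

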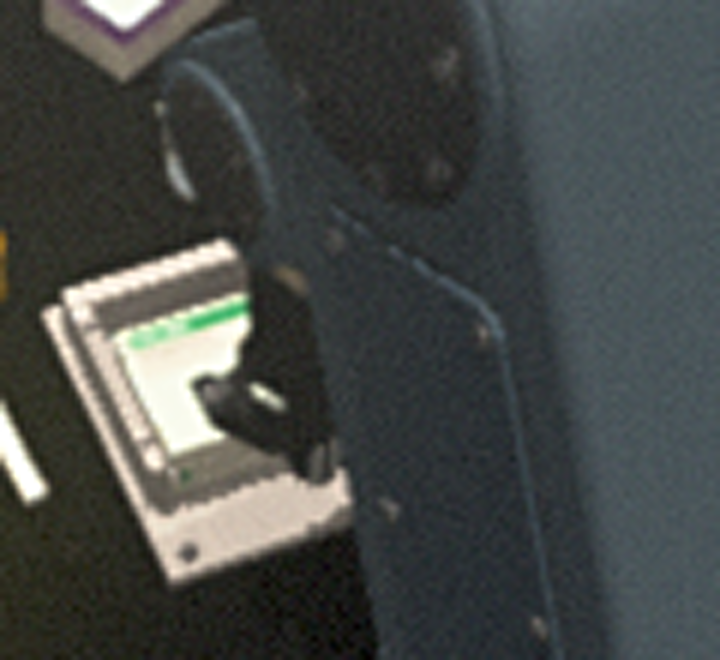

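The scene picture shows the shut fingertips at about (310,470), down in front of the box and clear of it. The box has not moved.

Call:
servo_tool(rows="5 -4 0 0; 8 0 0 0; 8 0 0 0; 6 0 0 0; 4 0 0 0")

```text
clock: 3.15
tool_pos: [0.474, 0.0959, 0.0463]
tool_rot: [-3.142, -0.001, -0.033]
ft_force: [-0.2, 1.0, 0.0]
width: -0.0002
grip_force: 0.0
```

Call:
servo_tool(rows="4 0 0 0; 4 0 0 0; 4 0 0 0; 4 0 0 0; 4 0 0 0")

```text
clock: 3.65
tool_pos: [0.4935, 0.0953, 0.0461]
tool_rot: [-3.142, 0.0, -0.033]
ft_force: [0.9, -0.4, -0.6]
width: -0.0001
grip_force: 0.0
```

Call:
servo_tool(rows="2 0 0 0; 2 0 0 0; 1 0 0 0; 1 0 0 0; 0 0 0 0")

```text
clock: 4.15
tool_pos: [0.4992, 0.0951, 0.0461]
tool_rot: [3.142, -0.0, -0.033]
ft_force: [-0.6, -0.4, 0.6]
width: 0.0
grip_force: 0.0
```

Call:
servo_tool(rows="1 0 0 0; 1 0 0 0; 1 0 0 0; 0 0 0 0")

```text
clock: 4.55
tool_pos: [0.5023, 0.095, 0.0461]
tool_rot: [-3.142, -0.0, -0.033]
ft_force: [0.6, -0.4, -0.5]
width: -0.0003
grip_force: 0.0
```

Call:
servo_tool(rows="1 0 0 0; 1 0 0 0; 0 0 0 0")

```text
clock: 4.85
tool_pos: [0.5043, 0.0949, 0.0461]
tool_rot: [-3.142, -0.0, -0.033]
ft_force: [0.2, -1.2, 0.4]
width: -0.0002
grip_force: 0.0
```

Call:
servo_tool(rows="1 0 0 0; 1 0 0 0; 0 0 0 0")

```text
clock: 5.15
tool_pos: [0.5063, 0.0949, 0.0461]
tool_rot: [3.142, -0.0, -0.033]
ft_force: [-0.1, 0.5, -0.1]
width: 0.0002
grip_force: 0.0
```

```bash
python3 - <<'E'
from h import *
snap("top","t3.png",(280,170,400,270),6)
s=get_state();print(s["tool_pos"],s["ft_force"])
E
```

```text
[0.50620594 0.09488081 0.04608766] [ 0.53904906 -0.39720777  0.0704599 ]
```

View pics/t3.png

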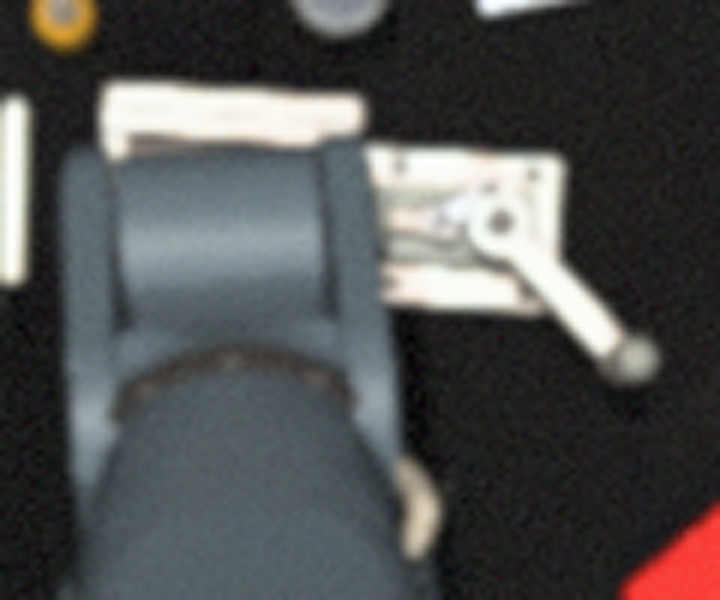

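The arm hides the box in this view; only the stop at (235,115) and the lever, still open at (632,358), can be seen. I go on until the force shows the stop.

Call:
servo_tool(rows="1 0 0 0; 1 0 0 0; 0 0 0 0")

```text
clock: 5.5
tool_pos: [0.5083, 0.0948, 0.0461]
tool_rot: [-3.142, -0.0, -0.033]
ft_force: [-0.2, -0.4, 0.5]
width: -0.0002
grip_force: 0.0
```

Call:
servo_tool(rows="1 0 0 0; 1 0 0 0; 0 0 0 0")

```text
clock: 5.8
tool_pos: [0.5103, 0.0947, 0.0461]
tool_rot: [-3.142, -0.0, -0.033]
ft_force: [0.7, 0.1, -0.1]
width: -0.0001
grip_force: 0.0
```

```bash
python3 - <<'E'
from h import *
snap("scene","s4.png",(295,170,395,270),6)
E
```

```text
(no output)
```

View pics/s4.png

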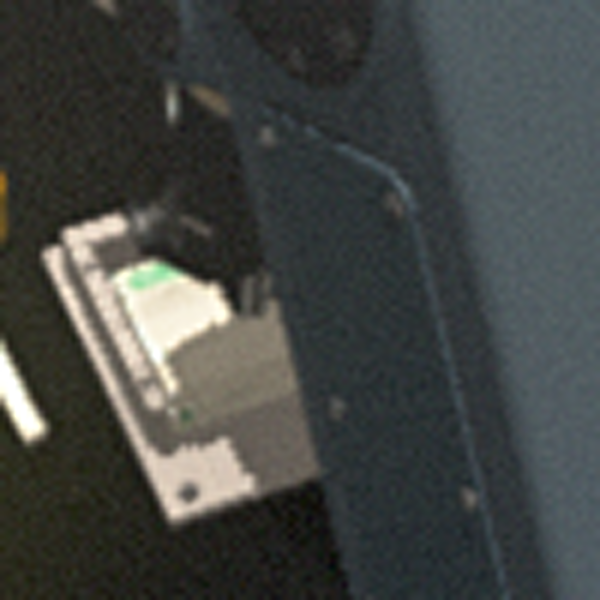

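```bash
python3 - <<'E'
from h import *
s=get_state();p=s["tool_pos"];print(p,s["tool_rot"],s["ft_force"],s["joint_positions"])
cr=lambda X:((pix("scene",X)-[295,170]+.5)*6-.5).round()
for dz in(-.008,-.02+.0,.0,.02): print(dz,cr(p+[0,0,dz]))
o=np.array([.552,.094,0]);c,n=np.cos(-.032),np.sin(-.032)
N=lambda x,y,z:o+[c*x-n*y,n*x+c*y,z]
for x in(-39,-67):
  for y in (51.5,0,-51.5): print(x,y,cr(N(x/1e3,y/1e3,.052)),cr(N(x/1e3,y/1e3,.035)))
snap("scene","s5.png",(295,170,375,250),7)
E
```

```text
[0.51015346 0.09474833 0.04606708] [ 3.14158327e+00  6.07195903e-05 -3.30538249e-02] [ 0.21601559  0.05696253 -0.47615225] [ 9.38967886e-02  5.37540035e-01  1.85790877e+00 -2.39207006e-06
  7.46205273e-01  1.69774870e+00]
-0.008 [250. 337.]
-0.02 [249. 351.]
0.0 [251. 328.]
0.02 [252. 304.]
-39 51.5 [151. 350.] [151. 369.]
-39 0 [248. 317.] [246. 337.]
-39 -51.5 [342. 285.] [340. 305.]
-67 51.5 [174. 394.] [173. 413.]
-67 0 [271. 360.] [270. 380.]
-67 -51.5 [367. 327.] [364. 347.]
```

View pics/s5.png

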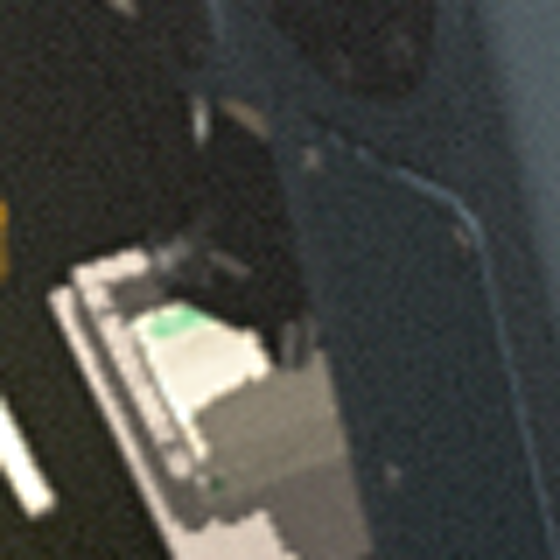

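```bash
python3 - <<'E'
from h import *
p=np.array([.44195,.09268,0])
for z in (.03,.038,.046,.054,.062,.07): print(z,((pix("scene",p+[0,0,z])-[295,160]+.5)*6-.5).round(), ((pix("scene",[.5102,.0947,z])-[295,170]+.5)*7-.5).round())
im=cv2.imread("pics/raw_s2.png")[205:250,325:370]
cv2.imwrite("pics/s2c.png",cv2.convertScaleAbs(cv2.resize(im,None,fx=12,fy=12,interpolation=cv2.INTER_CUBIC),alpha=2,beta=20))
print(((pix("scene",p+[0,0,.038])-[325,205]+.5)*12-.5).round(),((pix("scene",p+[0,0,.058])-[325,205]+.5)*12-.5).round())
E
```

```text
0.03 [315. 511.] [291. 404.]
0.038 [316. 502.] [292. 393.]
0.046 [317. 493.] [293. 383.]
0.054 [318. 483.] [293. 372.]
0.062 [319. 474.] [294. 360.]
0.07 [320. 465.] [295. 349.]
[272. 464.] [277. 418.]
```

View pics/s2c.png

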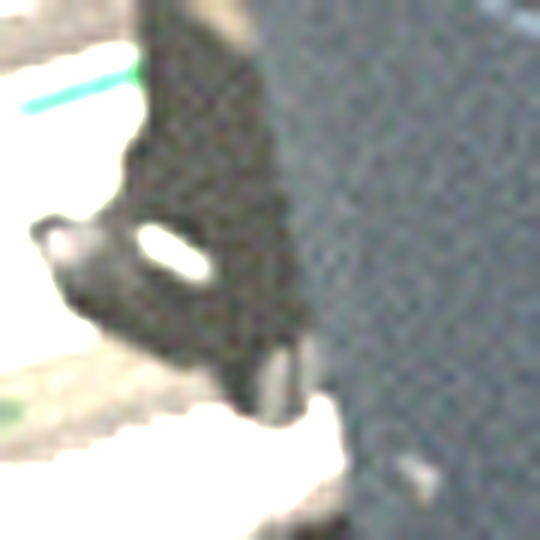

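The picture shows the fingertips ending at about (275,425), which is z ≈ 0.056. That is roughly 18 mm higher than the text implies, so they passed over the box and it has not moved. I back off, go lower and push again.

Call:
servo_tool(rows="-10 0 -5 0; -20 0 0 0; -25 0 0 0; -15 0 0 0; 0 0 0 0")

```text
clock: 6.4
tool_pos: [0.438, 0.0971, 0.0513]
tool_rot: [3.141, 0.001, -0.033]
ft_force: [0.1, 0.2, 0.3]
width: 0.0004
grip_force: 0.0
```

Call:
servo_tool(rows="0 -2 8 0; 0 0 8 0; 0 0 6 0; 0 0 0 0; 0 0 0 0")

```text
clock: 6.9
tool_pos: [0.4403, 0.099, 0.0288]
tool_rot: [3.142, 0.001, -0.033]
ft_force: [0.0, 0.0, -0.1]
width: -0.0001
grip_force: 0.0
```

Call:
servo_tool(rows="10 0 0 0; 10 0 0 0; 4 0 0 0; 4 0 0 0; 4 0 0 0")

```text
clock: 7.4
tool_pos: [0.4724, 0.098, 0.0291]
tool_rot: [3.142, 0.0, -0.033]
ft_force: [-1.8, -0.5, 0.4]
width: -0.0002
grip_force: 0.8
```

Call:
servo_tool(rows="4 0 0 0; 4 0 0 0; 4 0 0 0; 4 0 0 0; 4 0 0 0")

```text
clock: 7.9
tool_pos: [0.4925, 0.0973, 0.0291]
tool_rot: [-3.142, -0.0, -0.033]
ft_force: [-1.0, 0.3, 0.1]
width: -0.0001
grip_force: 0.6
```

Call:
servo_tool(rows="2 0 0 0; 1 0 0 0; 1 0 0 0; 1 0 0 0; 0 0 0 0")

```text
clock: 8.4
tool_pos: [0.4973, 0.0972, 0.0291]
tool_rot: [-3.142, -0.0, -0.033]
ft_force: [0.0, 0.4, -0.4]
width: -0.0001
grip_force: 0.2
```

Call:
servo_tool(rows="1 0 0 0; 1 0 0 0; 0 0 0 0")

```text
clock: 8.7
tool_pos: [0.4994, 0.0971, 0.0291]
tool_rot: [-3.142, -0.0, -0.033]
ft_force: [0.2, -0.1, -0.7]
width: 0.0003
grip_force: 0.1
```

Call:
servo_tool(rows="1 0 0 0; 1 0 0 0; 0 0 0 0")

```text
clock: 9.0
tool_pos: [0.5014, 0.097, 0.0291]
tool_rot: [-3.142, -0.0, -0.033]
ft_force: [1.1, -0.4, -0.9]
width: -0.0002
grip_force: 0.1
```

Call:
servo_tool(rows="1 0 0 0; 1 0 0 0; 0 0 0 0")

```text
clock: 9.3
tool_pos: [0.5026, 0.097, 0.029]
tool_rot: [3.142, 0.001, -0.033]
ft_force: [-4.2, -0.2, 2.5]
width: -0.0003
grip_force: 2.4
```

Call:
servo_tool(rows="1 0 0 0; 0 0 0 0")

```text
clock: 9.5
tool_pos: [0.5027, 0.097, 0.0289]
tool_rot: [3.141, 0.004, -0.033]
ft_force: [-9.1, 1.4, 6.4]
width: -0.0002
grip_force: 4.7
```

The force rose to 9 N with no further travel, so the box is home. I back off and move to the front side of the lever grip.

Call:
servo_tool(rows="-15 0 0 0; -25 0 0 0; 0 0 -40 0; 0 0 -45 0; 0 0 -25 0")

```text
clock: 10.0
tool_pos: [0.4655, 0.0984, 0.1422]
tool_rot: [-3.141, -0.004, -0.033]
ft_force: [0.1, -0.0, -0.7]
width: -0.0004
grip_force: 0.0
```

Call:
servo_tool(rows="-2 45 0 0; -2 45 0 0; -2 45 0 0; -2 43 0 0; 0 0 0 0")

```text
clock: 10.5
tool_pos: [0.4506, -0.0834, 0.1394]
tool_rot: [3.14, -0.002, -0.037]
ft_force: [0.9, -0.1, 0.6]
width: -0.0
grip_force: 0.0
```

```bash
python3 - <<'E'
from h import *
snap("scene","s6.png",(295,170,415,270),6)
s=get_state();print(s["tool_pos"],s["tool_rot"])
E
```

```text
[ 0.45055685 -0.08143014  0.13930249] [ 3.14119917e+00 -1.15463405e-03 -3.69196621e-02]
```

View pics/s6.png

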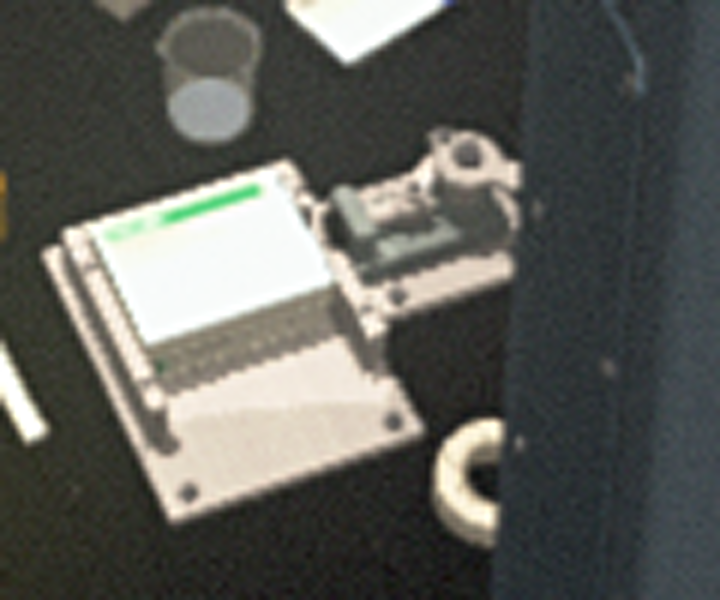

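The picture shows the box seated against the back stop, with its front edge at about (150,345)-(335,285), where it was predicted for home. I turn to the lever's tangent and go down.

Call:
servo_tool(rows="0 0 0 8; 0 0 0 8; 0 0 0 8; 0 0 0 8; 0 0 0 8")

```text
clock: 11.05
tool_pos: [0.4507, -0.0784, 0.1392]
tool_rot: [-3.141, -0.0, -0.736]
ft_force: [1.3, 0.3, 1.0]
width: 0.0001
grip_force: 0.0
```

Call:
servo_tool(rows="0 0 30 4; 0 0 25 0; 0 0 16 0; 0 0 0 0; 0 0 0 0")

```text
clock: 11.55
tool_pos: [0.4508, -0.0788, 0.0685]
tool_rot: [-3.141, -0.0, -0.8]
ft_force: [0.6, 0.5, 0.9]
width: -0.0001
grip_force: 0.0
```

Call:
servo_tool(rows="8 3 0 0; 6 0 0 0; 3 0 0 0; 3 0 0 0; 0 0 0 0")

```text
clock: 12.05
tool_pos: [0.4624, -0.0961, 0.0682]
tool_rot: [-3.141, -0.0, -0.801]
ft_force: [-0.2, -0.4, 0.2]
width: 0.0002
grip_force: 0.0
```

Call:
servo_tool(rows="6.7 1.3 0 -4; 6.7 1.3 0 -4; 6.7 1.3 0 -4; 6.7 1.3 0 -4")

```text
clock: 12.45
tool_pos: [0.4782, -0.1167, 0.0679]
tool_rot: [3.141, 0.003, -0.519]
ft_force: [-6.4, 1.8, 4.8]
width: 0.0
grip_force: 3.0
```

Call:
servo_tool(rows="6.7 1.3 0 -4; 6.7 1.3 0 -4; 6.7 1.3 0 -4; 6.7 1.3 0 -4; 6.7 1.3 0 -4")

```text
clock: 12.95
tool_pos: [0.5058, -0.1354, 0.0677]
tool_rot: [3.141, 0.005, -0.17]
ft_force: [-11.4, -2.7, 6.0]
width: -0.0003
grip_force: 5.3
```

Call:
servo_tool(rows="6.7 1.3 0 -4; 6.7 1.3 0 -4; 6.7 1.3 0 -4; 6.7 1.3 0 -4; 6.7 1.3 0 -4")

```text
clock: 13.45
tool_pos: [0.5396, -0.1436, 0.0678]
tool_rot: [-3.142, 0.003, 0.179]
ft_force: [-6.6, -7.4, 3.0]
width: -0.0002
grip_force: 4.3
```

Call:
servo_tool(rows="6.7 1.3 0 -4; 6.7 1.3 0 -4; 6.7 1.3 0 -4; 6.7 1.3 0 -4")

```text
clock: 13.85
tool_pos: [0.5678, -0.1409, 0.0679]
tool_rot: [-3.142, 0.001, 0.458]
ft_force: [-0.5, -2.5, 0.3]
width: 0.0
grip_force: 1.0
```

Call:
servo_tool(rows="6.7 1.3 0 -4; 6.7 1.3 0 -4; 0 0 0 0")

```text
clock: 14.15
tool_pos: [0.5814, -0.1362, 0.068]
tool_rot: [3.142, -0.0, 0.597]
ft_force: [-0.6, 0.4, -0.4]
width: 0.0001
grip_force: 0.0
```

The force dropped to zero past the dead point, so the lever has snapped over. I retreat clear.

Call:
servo_tool(rows="-20 5 0 0; -20 10 0 0; 0 0 -45 0; 0 0 -45 0; 0 0 -30 0")

```text
clock: 14.65
tool_pos: [0.5565, -0.1718, 0.191]
tool_rot: [3.14, -0.001, 0.592]
ft_force: [-0.5, 0.2, -0.1]
width: 0.0002
grip_force: 0.0
```

Call:
servo_tool(rows="-10 45 0 0; -10 45 0 0; -10 45 0 0; -10 45 0 0; -10 45 0 0")

```text
clock: 15.15
tool_pos: [0.6411, -0.3874, 0.188]
tool_rot: [-3.141, 0.0, 0.593]
ft_force: [1.3, 0.8, -0.3]
width: 0.0
grip_force: 0.0
```

Call:
servo_tool(rows="-20 40 0 0; -20 40 0 0; 0 0 0 0; 0 0 0 0")

```text
clock: 15.55
tool_pos: [0.6521, -0.475, 0.1867]
tool_rot: [-3.14, 0.0, 0.592]
ft_force: [0.1, 0.3, 0.4]
width: -0.0003
grip_force: 0.0
```

```bash
python3 - <<'E'
from h import *
s=get_state();print(s["clock"],s["tool_pos"],s["ft_force"])
o=np.array([.552,.094,0]);c,n=np.cos(-.032),np.sin(-.032)
N=lambda x,y,z:o+[c*x-n*y,n*x+c*y,z]
new=viewer.read_camera("top").astype(int);old=cv2.imread("pics/raw_t1.png")[:,:,::-1].astype(int)
for th in (0,1.3,1.45,1.55):
  a=.775-th
  for R,z in((.05,.064),(.07,.064),(.095,.105)):
    u=pix("top",N(-R*np.sin(a),-.14-R*np.cos(a),z));i=u.round().astype(int)
    print(th,R,u.round(1),"old",old[i[1],i[0]],"new",new[i[1],i[0]])
# lever angle fit: bright arm along radius .045-.08
best=[]
for th in np.arange(-.1,1.8,.05):
  a=.775-th;v=[]
  for R in np.arange(.045,.08,.004):
    u=pix("top",N(-R*np.sin(a),-.14-R*np.cos(a),.064)).round().astype(int);v.append(new[u[1],u[0]].mean())
  best.append((round(np.mean(v)),round(th,2)))
print(sorted(best)[::-1][:6])
# changes outside nest/lever, per patch
d=np.abs(new-old).mean(2);m=(cv2.blur(d,(3,3))>40).astype(np.uint8)
k,l,st,ce=cv2.connectedComponentsWithStats(m)
print([(list(map(int,st[i])),) for i in range(1,k) if st[i][4]>6 and st[i][1]<290])
# box edge check
for x in range(-75,-25,4):
  u=pix("top",N(x/1e3,0,.052)).round().astype(int);print(x,new[u[1],u[0]],end=" ")
E
```

```text
15.55 [ 0.65211568 -0.47496039  0.18674297] [0.1463741  0.27782851 0.43463757]
0 0.05 [373.1 218. ] old [250 252 247] new [81 77 72]
0 0.07 [377.6 222.9] old [246 239 230] new [30 27 32]
0 0.095 [385.  228.4] old [158 158 146] new [32 31 30]
1.3 0.05 [376.5 198.7] old [29 26 26] new [111 106 100]
1.3 0.07 [382.3 195.8] old [35 35 32] new [34 31 35]
1.3 0.095 [391.6 190.6] old [27 27 28] new [32 28 29]
1.45 0.05 [375.3 196.6] old [40 40 37] new [246 239 231]
1.45 0.07 [380.5 192.9] old [34 34 29] new [233 225 208]
1.45 0.095 [389.1 186.5] old [31 30 31] new [123 124 116]
1.55 0.05 [374.2 195.3] old [37 36 34] new [245 239 229]
1.55 0.07 [379.1 191.1] old [29 33 28] new [245 240 230]
1.55 0.095 [387.1 184. ] old [31 28 28] new [157 157 147]
[(241, np.float64(1.5)), (240, np.float64(1.55)), (237, np.float64(1.45)), (205, np.float64(1.6)), (204, np.float64(1.4)), (148, np.float64(1.65))]
[([343, 118, 265, 182, 16275],), ([491, 160, 8, 7, 30],), ([372, 182, 20, 20, 186],), ([301, 192, 12, 7, 40],), ([330, 194, 5, 3, 12],), ([314, 203, 15, 4, 36],), ([333, 202, 8, 8, 46],), ([355, 203, 3, 3, 8],), ([364, 203, 10, 13, 54],), ([368, 214, 22, 19, 199],), ([300, 216, 33, 4, 73],), ([302, 226, 23, 3, 47],), ([327, 228, 7, 2, 13],)]
-75 [249 251 250] -71 [249 251 250] -67 [249 252 250] -63 [249 252 250] -59 [249 252 250] -55 [250 252 250] -51 [247 250 247] -47 [227 229 223] -43 [171 167 165] -39 [218 222 225] -35 [243 247 250] -31 [249 252 253] -27 [250 252 253]
```

```bash
python3 -c "
from bench import job;print(job.hand_in())"
```

```text
the job is handed in; nothing more can be done
None
```

The job is handed in at about 15.6 s: the box is home against the back stop, the lever has snapped over and reads about 1.5 rad (locked) in the top camera, and the arm stands clear. My first push passed over the box without touching it, and pad contact was not measured directly.

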